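Prop up the clock test frame and hold it

ROBOT

A 6-joint arm with a two-finger parallel gripper is mounted at the origin on the work surface. World frame = base frame: x ahead of the robot, y to its left, z up, the work surface at z = 0. Lengths are in m, angles in rad, forces in N, time in s.
With the tool pointing down it reaches from about 0.35 to 0.95 m from the base axis. Payload 17.4 kg.
Tool frame: the origin (TCP) lies at the very end of the fingers, on their centre line; the grasp point (between the pads) lies 19 mm behind it; z points along the fingers, y is the line along which they close (so a half turn about z gives the same grasp; the last joint's range is limited). The gripper opens to 93 mm and grips with 3 to 60 N. Pads are 15 mm wide; open, the fingers measure 128 mm over their backs; the gripper's body (75 mm by 188 mm) begins 65 mm behind the grasp point.
Start: joints at [1.266, 0.116, 1.442, -0, 1.584, -0.038], TCP at [0.178, 0.651, 0.219] pointing down, gripper open.
Joint ranges: [-2.83, 2.83], [-0.83, 2.19], [0.07, 2.5], [-1.14, 4.28], [0.01, 3], [-2.97, 2.97]. Speed limits (rad/s): [1.89, 1.89, 2.22, 3.14, 3.14, 3.14].

INTERFACE

Orientations are given as a rotation vector (axis times angle).
In Python, from station import env, effector, kinematics, monitor, grab_frame, close_job, regions_of gives the robot as it stands. Calls block until the motion is done:
- env.goto(position, orientation): joint-space move of the TCP to a pose.
- env.movel(position, rate=0.15, rot=None, max_force=None): straight line of the TCP; rot=None keeps the orientation; rate is the mean speed in m/s. With max_force (N) it stops when the force on the tool has changed by that much, and returns True; else False.
- env.movej(angles): joint-space move.
- effector.set_gripper(opening): finger opening in m; the grip force is fixed at half the most; returns when the fingers have stopped.
- env.hold(seconds).
- kinematics.ik(position, orientation): joint angles nearest the present ones, or None.
- monitor.sense(): the state.
- grab_frame(name): name is "scene" or "top" or "wrist"; returns a dict with "frame" (384x512x3 uint8, blue, green, red), "z_map" (384x512 float32, m along the optical axis (not along the pixel's ray), 0 where there is no reading), "fx", "fy", "cx", "cy" (pixels), "distortion" ([k1, k2, p1, p2, k3] as OpenCV has them; the pictures are not rectified), "extrinsics" (4x4, takes a point from camera to world coordinates); the wrist camera has in their place "T_tool_cam" (4x4, takes a point from camera to tool coordinates, whose origin is the TCP and whose axes are the flange's). Camera axes: x right, y up, looking along -z (the intrinsics and any distortion apply to the point x, -y, -z); pixel columns grow to the right and rows downward; lengths in m; the calibration is good to about 2 mm. A picture is of the moment at which its call begins: read the wrist's pose just before it.
A pose or a line that the arm cannot do raises env.MotionError and nothing moves.
- close_job(): hands the job in; it is judged then, once.
Trained networks look in a picture, given as the dict that the camera call returned (one of the last four; its "shot" number tells which), for a name from the list of things; names that differ only in an ending like _2 or _b are one class to them, and where a whole thing is asked for, a point or a joint stands for the part that bears it (a point fixed in the world has none). Each returns a list of dicts, best first, with "score" (0 to 1); they miss things now and then, are a little off and sometimes report something else, mostly with a low value. They report only what shows in the picture. A call takes as long as a camera call.
- regions_of(picture, thing): "pixels" (384x512 bool, what is visible of it) and "extent" ([left, top, right, bottom] in pixels, round what is visible of it).
The state is a dict: "time": time; "qpos": joint angles; "qd": joint speeds; "joint_efforts": joint torques, N m; "tcp_pos": TCP position; "tool_rot": TCP orientation; "contact_force": force on the tool from outside, world axes, zero at the start; "ft_torque": the same for the moment, N m; "opening": finger opening in m; "grasp_force": force on a finger pad.
Only numpy, scipy, OpenCV 4.12 (cv2) and the standard library are available. Lean on these libraries where they do the work, as an engineer would, in place of code of your own. Each camera call takes 0.05 s, during which the arm holds its last target. There are 200 camera calls.

TASK

So that the clock can run upright, push the sliding shoe along its rails until the spring detent clicks it fully home, then flip the frame's kickstand leg from its stowed position over centre until it snaps fully down. Then tip the frame up to the rear until it is upright with the leg's foot pressed lightly but firmly onto the shoe, and finish while still holding it there with the gripper, because it falls forward if let go; leave the bench things lying around it where they are.

Things in the scene. Friction and masses are not known exactly. Their poses are not given: they have to be found in the camera images.
- stand: The green base plate (200 x 270 x 12 mm), screwed to the bench. Its origin is on the bench surface below the middle of the frame's hinge line; its z is up, its x points from the dial side (front, facing roughly towards the robot) to the leg side (rear), its y runs along the hinge line. The plate covers x -75 to 125, y -170 to 100 mm. The hinge line is at x 0, 25 mm above the bench.
- frame_top (a point): Middle of the top face of the frame's top rail, 195 mm above the hinge line. The frame: aluminium, 160 mm wide (y), 195 mm tall, 16 mm thick (x from -8 to 8), carrying a round brass clock (112 mm across, centred 85 mm up, out to x -48 mm). The top rail is the uppermost 25 mm and can be pushed there. About 0.9 kg, front-heavy: holding it up takes about 1 N at the top rail.
- frame (a joint): Tip angle of the frame in rad: 0 upright, negative leaning to the front (dial side); it starts resting on its front stop at -0.35. It could tip back to +0.30, but when the leg is down and the shoe home the leg's foot lands on the shoe at 0 and stops it firmly; a few N rearward at the top rail then press the foot onto the shoe.
- shoe (a joint): Travel of the shoe in m along the stand's +y: 0 to 0.090, where it is home against the end stop. Starts between 0 and 0.025. It slides with about 1 N of friction; the spring detent resists with up to about 8 N from 0.074 to its crest at 0.083, and from 0.085 on pulls the shoe home by itself and keeps it there.
- shoe_tab (a point): Middle of the top of the shoe's upright push tab, 75 mm above the bench. The tab is 24 mm (stand x) by 10 mm (stand y), standing on the trailing (-y) end of the shoe, a low aluminium block 38 x 60 mm with its top 30 mm above the bench, between two rails. At home the tab is at stand x 74.5, y -34 mm.
- leg (a joint): Swing of the kickstand leg in rad relative to the frame: 0 folded up along the frame's rear, grows as it swings rearward and down, 2.62 fully down against its stop. A small sprung strut beside it (22 mm to +y, below the pivot) drives it back to 0 before 1.31 and down to 2.62 after; turning it takes up to about 0.15 N m (some 1.5 N near its foot), less than tips the frame.
- leg_pivot (a point): The leg's pivot, on the frame's rear at its middle width: 18 mm behind the frame's mid-plane and 115 mm above the hinge line along the frame. The leg turns about the stand's y direction.
- leg_foot (a point): Centre of the rubber ball foot (14 mm diameter) at the leg's end, 119 mm from the pivot. The leg is a steel bar 14 mm wide (y) and 10 mm thick. Folded up, the foot's centre stands 39 mm beyond the frame's top rail, so the leg's end can be pushed to the rear from over the rail.
- loupe: Bystander: black eye loupe, 34 mm wide, 30 mm tall, origin under its base.
- driver: Bystander: screwdriver, 140 mm long, lying.
- oil_pot: Bystander: amber glass oil pot with a black cap, 40 mm wide, 45 mm tall, origin under its base.
- parts_tray: Bystander: grey parts tray with one divider, 90 x 70 x 20 mm, origin under its base.

How it is judged:
On the way, in this order (a step that is already met when the one before it is completed fails the run):
1. the shoe is in its detent at home (value of joint shoe above 0.086 m), for 0.2 s.
2. the leg has snapped fully down, the shoe still home (value of joint shoe above 0.086 m and value of joint leg above 2.5 rad), for 0.2 s.
3. the frame is upright and held by the gripper, the foot pressing on the shoe (all of step 2 and contact force between the fingers and frame above 0.7 N and contact force between leg and shoe above 0.4 N and value of joint frame between -0.05 and 0.05 rad), for 0.3 s.
At the end, for the whole second after the job is handed in: The shoe is home (within 4 mm), the leg fully down (within 0.12 rad), the frame upright within 0.05 rad and still, with the leg's foot pressing on the shoe (more than 0.4 N), and the fingers bear on the frame with more than 0.7 N through the last second (all of step 3 and velocity of joint frame between -0.1 and 0.1 rad/s); the arm keeps its last pose, push and grip.
It fails at once if the loupe is knocked more than 30 mm out of place (distance of loupe from where it was at the start of the episode above 0.03 m).
It fails at once if the screwdriver is knocked more than 30 mm out of place (distance of driver from where it was at the start of the episode above 0.03 m).
It fails at once if the oil pot is knocked more than 30 mm out of place (distance of oil_pot from where it was at the start of the episode above 0.03 m).
It fails at once if the parts tray is knocked more than 30 mm out of place (distance of parts_tray from where it was at the start of the episode above 0.03 m).
It also fails if it takes over 67 s, if anything falls off the work surface, if the arm or the gripper's body presses on something with over 40 N, if the wrist force passes 120 N, or if a joint passes its speed limit or range.

## Working session

There is one attempt and no reset: what is moved stays moved. The work goes in short steps, each a Python script; the robot and the scene stay as the last script left them, time stands still between calls to the robot, and variables do not carry over. Pictures are saved under pics/ and viewed, at most 10 in all, crops included, and the job is handed in when it is done.

```bash
ls; mkdir -p pics; cat > h.py <<'E'
import numpy as np, cv2
from station import env, effector, kinematics, monitor, grab_frame, close_job, regions_of
from scipy.spatial.transform import Rotation as R
def cloud(p, mask):
    v,u=np.nonzero(mask & (p["z_map"]>0)); z=p["z_map"][v,u]
    K=np.array([[p["fx"],0,p["cx"]],[0,p["fy"],p["cy"]],[0,0,1.]])
    n=cv2.undistortPoints(np.stack([u,v],1).astype(float).reshape(-1,1,2),K,np.array(p["distortion"],float)).reshape(-1,2)
    c=np.stack([n[:,0]*z,-n[:,1]*z,-z],1)
    T=np.array(p["extrinsics"]); return c@T[:3,:3].T+T[:3,3]
E
python3 - <<'E'
from h import *
ps={n:grab_frame(n) for n in("scene","top")}
for n,p in ps.items():
    cv2.imwrite(f"pics/{n}0.png",p["frame"]); print(n,np.array(p["extrinsics"]).round(3).tolist(),p["fx"])
    np.savez(f"{n}0.npz",**{k:p[k] for k in("frame","z_map","fx","fy","cx","cy","distortion","extrinsics")})
    for t in("stand","frame","shoe","leg","loupe","driver","oil_pot","parts_tray"):
        r=regions_of(p,t)
        for q in r[:1]:
            c=cloud(p,q["pixels"]); np.save(f"c_{n}_{t}.npy",c)
            print(t,round(q["score"],2),q["extent"],np.median(c,0).round(3),np.percentile(c,2,0).round(3),np.percentile(c,98,0).round(3),len(c))
E
```

```text
pics
station.py
scene [[-0.418, -0.586, 0.695, 1.243], [0.908, -0.253, 0.333, 0.328], [-0.02, 0.77, 0.637, 0.815], [0.0, 0.0, 0.0, 1.0]] 451.23657581396685
stand 0.65 [180.0, 130.9, 298.6, 272.9] [ 0.509 -0.03   0.031] [ 0.44  -0.173  0.006] [0.653 0.083 0.209] 10697
frame 0.85 [228.0, 135.0, 295.9, 230.5] [ 0.481 -0.025  0.124] [ 0.437 -0.103  0.026] [0.525 0.05  0.221] 5244
shoe 0.85 [202.1, 224.8, 234.3, 256.0] [ 0.61  -0.085  0.03 ] [ 0.583 -0.112  0.017] [ 0.624 -0.045  0.075] 509
leg 0.55 [251.3, 133.9, 273.0, 192.4] [ 0.476 -0.027  0.181] [ 0.45  -0.038  0.135] [0.498 0.002 0.255] 427
loupe 0.53 [322.8, 222.8, 330.2, 234.0] [0.447 0.144 0.024] [0.428 0.133 0.004] [0.454 0.156 0.032] 139
driver 0.89 [324.8, 242.2, 339.5, 293.0] [0.533 0.183 0.022] [0.488 0.169 0.008] [0.617 0.193 0.027] 307
oil_pot 0.82 [159.7, 199.3, 177.7, 220.5] [ 0.557 -0.252  0.032] [ 0.521 -0.282 -0.001] [ 0.568 -0.24   0.047] 298
parts_tray 0.73 [119.7, 219.8, 156.4, 253.6] [ 0.652 -0.292  0.007] [ 0.602 -0.332 -0.   ] [ 0.701 -0.246  0.021] 939
top [[0.001, 0.998, -0.066, 0.469], [-1.0, 0.001, -0.007, 0
[... 274 characters left out ...]
] [0.521 0.046 0.234] 2284
shoe 0.89 [270.2, 155.4, 298.8, 172.2] [ 0.599 -0.078  0.03 ] [ 0.578 -0.111  0.023] [ 0.616 -0.048  0.076] 348
leg 0.55 [253.4, 200.7, 275.4, 224.3] [ 0.473 -0.029  0.188] [ 0.442 -0.041  0.14 ] [ 0.492 -0.001  0.258] 207
loupe 0.59 [340.7, 176.9, 355.1, 193.7] [ 0.545 -0.255  0.043] [ 0.527 -0.277 -0.001] [ 0.561 -0.241  0.05 ] 204
driver 0.78 [183.4, 158.0, 195.5, 203.2] [0.519 0.179 0.022] [0.484 0.165 0.002] [0.612 0.194 0.029] 254
oil_pot 0.56 [340.2, 175.3, 357.9, 190.4] [ 0.545 -0.256  0.044] [ 0.528 -0.277  0.009] [ 0.561 -0.241  0.051] 185
parts_tray 0.83 [341.2, 123.8, 377.1, 167.0] [ 0.65  -0.292  0.004] [ 0.603 -0.33  -0.003] [ 0.695 -0.25   0.022] 868
```

```bash
python3 - <<'E'
from h import *
a=cv2.imread("pics/scene0.png")[100:310,100:380]; b=cv2.imread("pics/top0.png")[100:260,160:400]
a=cv2.resize(a,None,fx=2.1,fy=2.1); b=cv2.resize(b,None,fx=2.0,fy=2.0)
cv2.imwrite("pics/s1.png",a);cv2.imwrite("pics/t1.png",b)
for n in("scene","top"):
    d=np.load(f"{n}0.npz"); hsv=cv2.cvtColor(d["frame"],cv2.COLOR_BGR2HSV)
    m=(hsv[...,0]>40)&(hsv[...,0]<90)&(hsv[...,1]>60)
    c=cloud(d,m); c=c[(c[:,2]>0.004)&(c[:,2]<0.022)&(c[:,0]>.3)]
    print(n,len(c),np.median(c[:,2]),cv2.minAreaRect((c[:,:2]*1000).astype(np.float32)))
    # shoe top & tab
    s=np.load(f"c_{n}_shoe.npy"); t=s[s[:,2]>.066]; print("tab",t.mean(0).round(4),t.min(0).round(3),t.max(0).round(3),len(t))
    t=s[abs(s[:,2]-.03)<.005]; print("shoetop",cv2.minAreaRect((t[:,:2]*1000).astype(np.float32)))
    l=np.load(f"c_{n}_leg.npy"); t=l[l[:,2]>.225]; print("leg",t.mean(0).round(4),t.min(0).round(3),t.max(0).round(3),len(t))
E
```

```text
scene 3346 0.011584244512183706 ((543.3846435546875, -48.73431396484375), (203.4195098876953, 268.877685546875), 13.725110054016113)
tab [ 0.6127 -0.1073  0.0727] [ 0.602 -0.113  0.066] [ 0.622 -0.103  0.079] 38
shoetop ((603.838623046875, -79.45254516601562), (40.160926818847656, 70.96249389648438), 13.09774112701416)
leg [ 0.456  -0.0323  0.2414] [ 0.444 -0.039  0.225] [ 0.463 -0.025  0.258] 91
top 4047 0.011487247417358848 ((541.3746337890625, -49.56791687011719), (198.00991821289062, 268.2066650390625), 13.806487083435059)
tab [ 0.6047 -0.1083  0.0738] [ 0.595 -0.114  0.068] [ 0.614 -0.103  0.078] 28
shoetop ((598.49267578125, -75.67256164550781), (37.6251335144043, 59.51603317260742), 14.315192222595215)
leg [ 0.4509 -0.0346  0.2477] [ 0.442 -0.041  0.229] [ 0.459 -0.027  0.263] 55
```

View pics/s1.png

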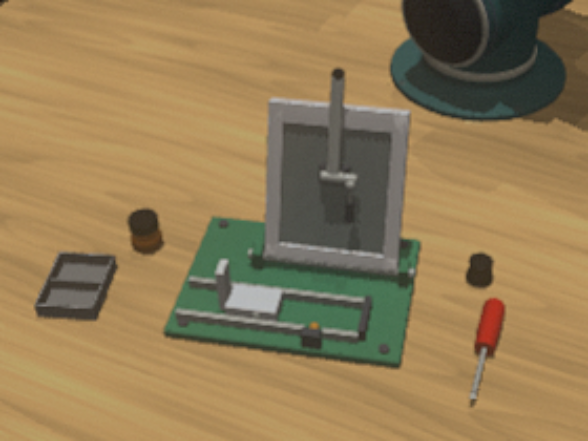

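View pics/t1.png

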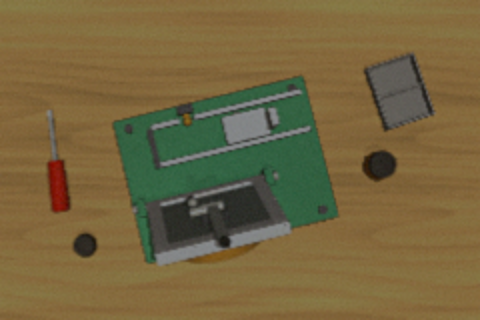

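```bash
cat >> h.py <<'E'
yaw=np.radians(13.75); O=np.array([.5096,-.0212]); c_,s_=np.cos(yaw),np.sin(yaw); M=np.array([[c_,-s_],[s_,c_]])
def W(x,y,z): # stand mm -> world m
    return [*(O+M@np.array([x,y])/1000), z/1000]
def S(p): return [*(M.T@(np.array(p[:2])-O)*1000).round(1), round(p[2]*1000,1)]
def rot(s): 
    y=s*np.array([-s_,c_,0]); z=np.array([0,0,-1.]); return R.from_matrix(np.stack([np.cross(y,z),y,z],1)).as_rotvec()
def st(): 
    s=monitor.sense(); f=np.array(s["contact_force"]); print("t",round(s["time"],2),"tcp",S(s["tcp_pos"]),"F stand",[*(M.T@f[:2]).round(2),round(f[2],2)])
E
python3 - <<'E'
from h import *
st(); s=monitor.sense(); print(R.from_rotvec(s["tool_rot"]).as_matrix().round(2).tolist())
best=min((1,-1),key=lambda k: abs((lambda q:9 if q is None else q[5])(kinematics.ik(W(74.5,-150,400),rot(k)))))
q=kinematics.ik(W(74.5,-150,400),rot(best)); print(best,q)
effector.set_gripper(0.0)
p=s["tcp_pos"]; env.movel([p[0],p[1],.38],rate=.25)
env.goto(W(74.5,-150,380),rot(best)); env.movel(W(74.5,-150,44),rate=.2); st()
print(env.movel(W(74.5,-55,44),rate=.05,max_force=20)); st(); env.hold(.3); st()
p=grab_frame("wrist"); cv2.imwrite("pics/w1.png",p["frame"])
p=grab_frame("scene"); cv2.imwrite("pics/s2.png",cv2.resize(p["frame"][60:310,100:400],None,fx=2,fy=2))
E
```

```text
t 0.9 tcp [np.float64(-162.3), np.float64(731.9), np.float64(218.7)] F stand [np.float64(0.12), np.float64(0.56), np.float64(0.46)]
[[-0.96, 0.26, -0.0], [0.26, 0.96, 0.0], [0.0, 0.0, -1.0]]
-1 [-2.77166566e-01  3.95962101e-02  1.23141007e+00 -4.44089210e-16
  1.87058638e+00  1.05364699e+00]
t 8.17 tcp [np.float64(74.9), np.float64(-150.3), np.float64(45.0)] F stand [np.float64(-0.05), np.float64(-0.24), np.float64(0.45)]
False
t 10.22 tcp [np.float64(74.6), np.float64(-55.0), np.float64(44.0)] F stand [np.float64(0.06), np.float64(0.11), np.float64(-0.19)]
t 10.52 tcp [np.float64(74.5), np.float64(-55.0), np.float64(44.0)] F stand [np.float64(-0.51), np.float64(0.58), np.float64(-0.31)]
```

View pics/s2.png

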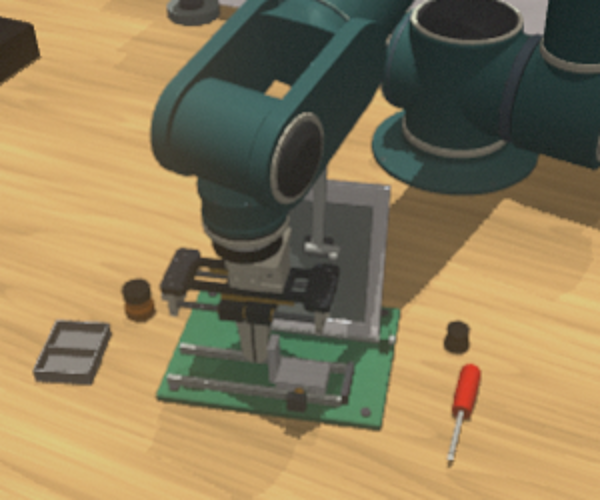

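```bash
python3 - <<'E'
from h import *
print(env.movel(W(74.5,-35,44),rate=.03,max_force=14)); st(); env.hold(.2); st()
E
```

```text
True
t 10.91 tcp [np.float64(74.5), np.float64(-53.7), np.float64(44.2)] F stand [np.float64(1.0), np.float64(-8.32), np.float64(1.38)]
t 11.11 tcp [np.float64(74.5), np.float64(-53.7), np.float64(44.2)] F stand [np.float64(0.58), np.float64(-6.51), np.float64(1.42)]
```

```bash
python3 - <<'E'
from h import *
env.movel(W(74.5,-75,44),rate=.15); env.movel(W(74.5,-95,330),rate=.3); env.movel(W(-110,-5,335),rate=.3); st()
for n in("top","scene"):
    p=grab_frame(n); cv2.imwrite(f"pics/{n}3.png",p["frame"])
    r=regions_of(p,"shoe")
    if r:
        s=cloud(p,r[0]["pixels"]); s=np.array([S(q) for q in s]); t=s[s[:,2]>66]; print(n,"tab",np.median(t,0),t.min(0),t.max(0),len(t)); t=s[abs(s[:,2]-30)<5]; print("block",np.percentile(t,3,0),np.percentile(t,97,0))
E
```

```text
t 13.35 tcp [np.float64(-109.4), np.float64(-5.3), np.float64(334.4)] F stand [np.float64(0.41), np.float64(0.48), np.float64(-0.02)]
top tab [ 70.85 -30.4   74.55] [ 62.5 -34.6  67.8] [ 80.9 -28.   78.7] 20
block [ 56.622 -26.278  25.822] [90.034 28.5   34.056]
scene tab [ 82.2 -31.9  73. ] [ 67.7 -37.4  66.6] [ 87.8 -27.3  76.9] 37
block [ 58.5   -27.889  25.511] [94.389 29.867 32.178]
```

```bash
python3 - <<'E'
from h import *
env.movel(W(-105,-2,236),rate=.2); st()
hx=8
for a in np.arange(-.35,1.3,.15):
    r,d=103,5
    x=-22.5+r*np.sin(a)-d*np.cos(a); z=139.2+r*np.cos(a)+d*np.sin(a)
    if a<0: x=min(x,-22.5+119*np.sin(a)-7)
    if env.movel(W(x-hx,-2,z),rate=.1,max_force=12): print("stopped")
    print(round(a+.35,2),end=" ");st()
p=grab_frame("scene"); cv2.imwrite("pics/s4.png",cv2.resize(p["frame"][40:310,100:400],None,fx=2,fy=2))
E
```

```text
t 14.2 tcp [np.float64(-104.7), np.float64(-2.2), np.float64(237.1)] F stand [np.float64(-0.29), np.float64(1.2), np.float64(0.75)]
0.0 t 14.62 tcp [np.float64(-78.2), np.float64(-2.1), np.float64(234.7)] F stand [np.float64(-0.72), np.float64(-0.14), np.float64(-0.21)]
0.15 t 14.94 tcp [np.float64(-61.3), np.float64(-2.0), np.float64(239.3)] F stand [np.float64(-1.26), np.float64(0.41), np.float64(0.08)]
0.3 t 15.27 tcp [np.float64(-43.7), np.float64(-2.0), np.float64(241.6)] F stand [np.float64(-1.42), np.float64(0.07), np.float64(-0.15)]
0.45 t 15.6 tcp [np.float64(-25.4), np.float64(-2.0), np.float64(242.0)] F stand [np.float64(-0.86), np.float64(0.13), np.float64(-1.03)]
0.6 t 15.91 tcp [np.float64(-10.1), np.float64(-2.0), np.float64(240.1)] F stand [np.float64(-0.64), np.float64(-0.44), np.float64(0.57)]
0.75 t 16.22 tcp [np.float64(4.8), np.float64(-1.9), np.float64(235.8)] F stand [np.float64(-0.37), np.float64(-1.24), np.float64(0.02)]
0.9 t 16.52 tcp [np.float64(18.9), np.float64(-2.0), np.float64(229.5)] F stand [np.float64(-0.61), np.float64(-0.94), np.float64(0.32)]
1.05 t 16.83 tcp [np.float64(31.9), np.float64(-2.0), np.float64(220.9)] F stand [np.float64(-0.05), np.float64(-0.62), np.float64(0.24)]
1.2 t 17.14 tcp [np.float64(43.5), np.float64(-1.9), np.float64(210.5)] F stand [np.float64(0.95), np.float64(-0.18), np.float64(-0.18)]
1.35 t 17.45 tcp [np.float64(53.5), np.float64(-1.9), np.float64(198.3)] F stand [np.float64(-0.2), np.float64(-0.3), np.float64(-0.41)]
1.5 t 17.76 tcp [np.float64(61.4), np.float64(-1.9), np.float64(184.9)] F stand [np.float64(-0.09), np.float64(-0.26), np.float64(-0.53)]
```

View pics/s4.png

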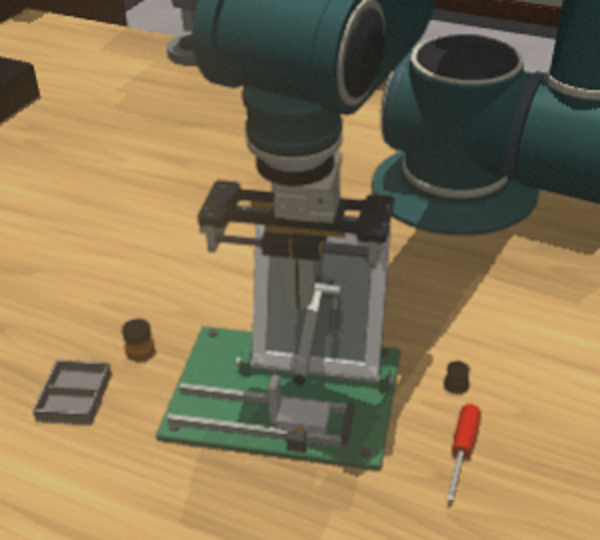

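```bash
python3 - <<'E'
from h import *
env.movel(W(40,-2,330),rate=.25); env.movel(W(-112,0,330),rate=.25); 
p=grab_frame("scene"); r=regions_of(p,"leg")
for q in r[:1]:
    c=np.array([S(v) for v in cloud(p,q["pixels"])]); print("leg",c.min(0),c.max(0),c[c[:,2]<np.percentile(c[:,2],10)].mean(0))
env.movel(W(-112,0,196),rate=.2); st()
print(env.movel(W(-85,0,196),rate=.1,max_force=8)); st()
print(env.movel(W(-30,0,201),rate=.06,max_force=12)); st()
print(env.movel(W(5,0,201),rate=.02,max_force=6)); st(); env.hold(.4); st(); env.hold(.3); st()
p=grab_frame("scene"); cv2.imwrite("pics/s5.png",cv2.resize(p["frame"][40:310,100:400],None,fx=2,fy=2))
E
```

```text
leg [-27.1 -11.3  61.9] [ 76.6  29.3 148.1] [68.01944444  2.33055556 68.56666667]
t 20.22 tcp [np.float64(-111.5), np.float64(-0.1), np.float64(197.2)] F stand [np.float64(0.33), np.float64(-0.57), np.float64(0.33)]
False
t 20.63 tcp [np.float64(-84.9), np.float64(0.0), np.float64(196.4)] F stand [np.float64(-0.06), np.float64(-0.13), np.float64(0.06)]
False
t 21.7 tcp [np.float64(-30.2), np.float64(0.0), np.float64(200.8)] F stand [np.float64(-1.34), np.float64(0.5), np.float64(-0.57)]
True
t 22.6 tcp [np.float64(-15.5), np.float64(-0.0), np.float64(201.0)] F stand [np.float64(-6.13), np.float64(0.36), np.float64(4.69)]
t 23.0 tcp [np.float64(-15.7), np.float64(-0.0), np.float64(200.8)] F stand [np.float64(-5.18), np.float64(-0.45), np.float64(3.96)]
t 23.3 tcp [np.float64(-15.7), np.float64(-0.0), np.float64(200.8)] F stand [np.float64(-5.67), np.float64(-0.01), np.float64(3.74)]
```

View pics/s5.png

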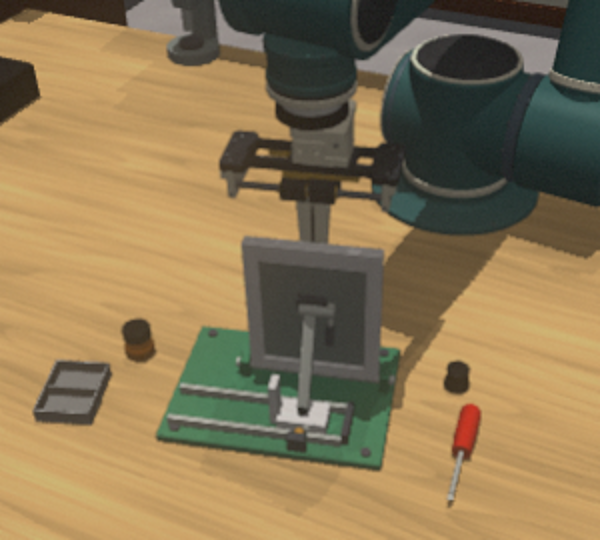

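```bash
python3 -c "
from h import *
st(); print(close_job())"
```

```text
t 23.35 tcp [np.float64(-15.7), np.float64(-0.0), np.float64(200.8)] F stand [np.float64(-4.35), np.float64(-0.57), np.float64(3.77)]
the job is handed in; nothing more can be done
None
```

I handed the job in at about 23 s with the shoe measured at home, the leg down and the frame upright. Its foot is on the shoe, and the fingers are still pressing the top rail with about 5 N. The bench things look undisturbed in the last picture; the judge's verdict was not returned.

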